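# Moisture check on a clamped marquetry panel

### The job

Turn the red clamp knob on the sloping easel clockwise all the way to its stop, so that its steel finger lies over the marquetry panel; then take the yellow moisture probe out of its wooden stand and hold its sprung tip inside the red ring on the panel, square to the sloping panel, pressing lightly so that the tip is pushed about half-way in. Finish while still holding the probe there, with the clamp still home; never press hard on the easel with the probe, and leave the other things on the bench where they are.

Things in the scene. Friction and masses are not known exactly. Their poses are not given: they have to be found in the camera images.
- easel: Fixed plywood easel, 240 x 335 mm. Its board slopes 0.31 rad, low (40 mm) at its own -x edge towards the robot, high (110 mm) at +x. On it a pale veneered panel, 200 mm up the slope x 240 mm (y -100 to +140 mm), and the clamp at y = -148 mm. Origin on the work surface under its middle, z vertical; the panel's face is 75 mm above it. Yaw up to 0.25 rad either way.
- clamp (a joint): Angle of the clamp knob about the sloping board's normal: 0 = finger pointing down the slope beside the panel; grows clockwise seen from above; 1.57 = end stop, finger across the panel's edge (easel +y). Starts between 0.15 and 0.5, turns with light friction (0.06 N m), stays where left. Home means above 1.46.
- clamp_grip (a point): Grip point of the red clamp knob, on its axis, 12 mm below the top of its bar. Bar 42 mm long (this frame's x), 13 mm thick (y), reaching 20 mm below this point; z is the turning axis, the board's normal, 0.31 rad off vertical. The frame turns with the knob. Steel finger 16 mm wide, 58 mm out along -x, its top 25 mm below this point; the panel's face lies 34 mm below it.
- stand: Dark wooden block 70 x 70 x 75 mm high, fixed, with a vertical 22 mm through hole in its middle in which the probe stands. Origin at the centre of its underside. It is at the left or the right of the easel, swapped with the pencil cup.
- probe: Yellow round moisture probe, loose, about 0.18 kg (varies), upright in the stand. Origin at the centre of the handle's lower end (its shoulder rests on the stand's top, 75 mm above the work surface); z up its axis. Handle 30 mm diameter, z 0 to 80 mm, black cap to 86 mm. Black nose 18 mm diameter down to z = -40 mm, then the steel sprung tip (8 mm diameter, round end) to -62 mm.
- probe_tip (a point): The very end of the probe's sprung steel tip, on the probe's axis, 62 mm below the probe's origin when it is not pushed in.
- plunger (a joint): How far the sprung tip is pushed into the probe, in m: 0 = fully out, 0.016 = bottomed. The spring takes about 1 N to start and 300 N/m, so 3.4 N at half-way (0.008).
- spot (a point): The marked spot: a red ring, 34 mm outside, 28 mm inside diameter, pale centre with a red dot, flat on the panel half-way up the slope, anywhere along its width. Origin at its centre on the panel's face; z is the panel's outward normal (0.31 rad off vertical, leaning to the easel's -x), y is the easel's y, x points up the slope.
- pencil_cup: White ceramic cup 72 mm across and 90 mm high with pencils standing to about 155 mm, loose; origin at the centre of its underside. Leave alone.
- glue_bottle: White bottle with orange cap, 56 mm across, 150 mm high, loose; origin at the centre of its underside. Leave alone.
- finish_bottle: Brown bottle with black cap, 60 mm across, 170 mm high, loose; origin at the centre of its underside. Leave alone.
- tape_roll: Lilac roll of tape lying flat, 90 mm across, 24 mm high, loose; origin at the centre of its underside. Leave alone.
- eraser: White eraser 50 x 28 x 14 mm, loose; origin at the centre of its underside. Leave alone.
- screwdriver: Screwdriver with red handle, about 200 mm long, handle 26 mm thick, lying along its x, loose; origin under its middle. Leave alone.
- offcut: Pale wood offcut 120 x 50 x 30 mm, loose, behind the easel; origin at the centre of its underside. Leave alone.
Things that resemble listed ones, but are neither listed nor needed, are in the scene too. There is more than one size of the probe; the job needs the larger. There is more than one size of the stand; the job needs the larger.

How it is judged:
By the outcome, as a careful person would: the job done as asked, in the order asked, and still so for the second after the job is handed in, while the arm keeps its last pose, push and grip.
It also fails if it takes over 54 s, if anything falls off the work surface, if the arm or the gripper's body presses on something with over 40 N, if the wrist force passes 120 N, or if a joint passes its speed limit or range.

### The arm

A 6-joint arm with a two-finger parallel gripper is mounted at the origin on the work surface. World frame = base frame: x ahead of the robot, y to its left, z up, the work surface at z = 0. Lengths are in m, angles in degrees, forces in N, time in s.
With the tool pointing down it reaches from about 0.25 to 0.725 m from the base axis. Payload 9.7 kg.
Tool frame: the origin (TCP) lies midway between the tips of the shut fingers; the grasp point (between the pads) lies 19 mm behind it; z points along the fingers, y is the line along which they close (so a half turn about z gives the same grasp; the last joint's range is limited). The gripper opens to 85 mm and grips with 20 to 120 N. Pads are 22 mm wide; open, the fingers measure 114 mm over their backs; the gripper's body (76 mm by 85 mm) begins 54 mm behind the grasp point. The pads swing forward as they close: fully open they stand 13 mm farther back than shut.
Start: joints at [64.572, 4.979, 10.078, 95.1, 0, 90], TCP at [0.236, 0.497, 0.231] pointing down, gripper open.
Joint ranges: [-179.16, 179.16], [-48.56, 103.87], [-65.8, 70.77], [-126.05, 130.52], [-82.76, 87.17], [-180, 180]. Speed limits (degrees/s): [127.2, 127.2, 147.25, 180, 180, 180].

### API

Orientations are given as [roll, pitch, yaw] about the fixed x, y, z axes, in that order (R = Rz(yaw) Ry(pitch) Rx(roll)).
In Python, from workcell import readout, imaging, bot, spotter gives the robot as it stands.
- The arm moves only by the shell command python3 -m jog 'ROWS' [FORCE]. ROWS is JSON, a list of rows, each an object with "rotation": the turn, a rotation vector about the world's x, y, z in degrees, a list of three; "translation": the shift along the world's x, y, z in mm, a list of three; "grip": the finger opening in mm, from 0 to 85.4. In form: [{"rotation": [wx, wy, wz], "translation": [dx, dy, dz], "grip": grip}, ...]. A call has 1 to 20 rows; each row is the pose to reach, as a shift and turn from the pose commanded when the call began; what a row does not reach only later rows make up. A row lasts 1/10 s, in which the tool goes at most 50 mm and 8.59 degrees, less where a joint would pass 70% of its speed; a pose out of reach is approached as far as the arm can. A call with a gripper value outside its range is refused whole. The fingers move at their own pace and stop on an object; FORCE is the grip in N (left out, the last holds). Time passes only in rows, so rows that repeat a pose let the fingers close. It gives the time, the measured TCP pose, the force, the opening and the grip force at its end, in the units of the state.
- readout.get_obs(): the state, without advancing time (a new reading comes with each control period).
- imaging.camera(name): name is "scene" or "side" or "wrist"; returns (picture, depth): 384x512x3 uint8, red, green, blue; 384x512 float32, m along the optical axis (not along the pixel's ray), 0 where there is no reading.
- imaging.camera_info(name): a dict with "vertical_fov" (degrees; the focal length in pixels is half the picture's height over the tangent of half this angle, whatever the lens; pixels are square), "cx", "cy" (the principal point, pixels), "k1" (the pictures are not rectified: a ray, as slopes to the right and down, at radius r is drawn at 1 + k1 r^2 times it, then the intrinsics apply), "extrinsics" (4x4, takes a point from camera to world coordinates); the wrist camera has in their place "tool_from_camera" (4x4, takes a point from camera to tool coordinates, whose origin is the TCP and whose axes are the flange's). Camera axes: x right, y down, z forward; pixel columns grow to the right and rows downward; lengths in m; the calibration is good to about 2 mm. A picture is of the moment at which its call begins: read the wrist's pose just before it. camera_info takes no time and is no camera call.
- bot.job_done(): hands the job in; it is judged then, once.
Trained networks look in the newest picture that a camera, given by its name, has taken for a name from the list of things; names that differ only in an ending like _2 or _b are one class to them, and where a whole thing is asked for, a point or a joint stands for the part that bears it (a point fixed in the world has none). Each returns a list of dicts, best first, with "confidence" (0 to 1); they miss things now and then, are a little off and sometimes report something else, mostly with a low value. They report only what shows in the picture. A call takes as long as a camera call. They do not tell look-alikes from the thing itself.
- spotter.spot_in(camera, target): "box" ([centre column, centre row, width, height] in pixels, round what is visible of it).
- spotter.mark_of(camera, target): "uv" ([column, row] in pixels: a listed point, or the origin of a listed thing).
The state is a dict: "time": time; "q": joint angles; "qd": joint speeds; "joint_efforts": joint torques, N m; "ee_pos": TCP position; "tcp_rot": TCP orientation; "wrist_force": force on the tool from outside, world axes, zero at the start; "torque": the same for the moment, N m; "opening": finger opening in m; "grasp_force": force on a finger pad.
Only numpy, scipy, OpenCV 4.12 (cv2) and the standard library are available. Lean on these libraries where they do the work, as an engineer would, in place of code of your own. Each camera call takes 0.05 s, during which the arm holds its last target. There are 200 camera calls.

## Working session

There is one attempt and no reset: what is moved stays moved. The work goes in short steps, Python scripts to look and compute and a shell command to move; the robot and the scene stay as the last step left them, time stands still between calls to the robot, and variables do not carry over. Pictures are saved under pics/ and viewed, at most 10 in all, crops included, and the job is handed in when it is done.

```bash
ls; mkdir -p pics; cat > h.py <<'E'
import numpy as np,cv2
from workcell import readout,imaging,bot,spotter
from scipy.spatial.transform import Rotation as R
def T_wc(name,obs=None):
    ci=imaging.camera_info(name)
    if 'extrinsics' in ci: return np.array(ci['extrinsics'])
    o=obs or readout.get_obs()
    T=np.eye(4);T[:3,:3]=rot(o);T[:3,3]=o['ee_pos'];return T@np.array(ci['tool_from_camera'])
def rot(o):
    return R.from_euler('xyz',o['tcp_rot'],degrees=True).as_matrix()
def K(name):
    ci=imaging.camera_info(name);f=192/np.tan(np.radians(ci['vertical_fov'])/2)
    return np.array([[f,0,ci['cx']],[0,f,ci['cy']],[0,0,1.]]),np.array([ci['k1'],0,0,0,0.])
def ray(name,uv,T):
    k,d=K(name);p=cv2.undistortPoints(np.array([[uv]],float),k,d)[0,0]
    v=T[:3,:3]@np.array([p[0],p[1],1.]);return T[:3,3],v   # v scaled to depth 1
def pt(name,uv,T,depth):
    c,v=ray(name,uv,T);return c+v*depth
def tri(rays):
    A=np.zeros((3,3));b=np.zeros(3)
    for c,v in rays:
        v=v/np.linalg.norm(v);M=np.eye(3)-np.outer(v,v);A+=M;b+=M@c
    x=np.linalg.solve(A,b);return x,[np.linalg.norm(np.cross(x-c,v/np.linalg.norm(v))) for c,v in rays]
def proj(name,X,T):
    k,d=K(name);Ti=np.linalg.inv(T);return cv2.projectPoints(np.array(X,float).reshape(-1,3),cv2.Rodrigues(Ti[:3,:3])[0],Ti[:3,3],k,d)[0].reshape(-1,2)
def dm(dep,uv):
    u,v=int(round(uv[0])),int(round(uv[1]));w=dep[max(v-1,0):v+2,max(u-1,0):u+2];w=w[w>0];return float(np.median(w)) if len(w) else 0
E
python3 - <<'E'
from h import *
o=readout.get_obs();print(o)
for n in ['scene','side']:
    p,d=imaging.camera(n);cv2.imwrite(f'pics/{n}0.png',p[:,:,::-1]);np.save(f'{n}_d.npy',d)
    T=T_wc(n);print(n,T[:3,3].round(3),imaging.camera_info(n)['vertical_fov'])
    for t in ['easel','clamp_grip','stand','probe','probe_tip','spot','pencil_cup','glue_bottle','finish_bottle','tape_roll','eraser','screwdriver','offcut']:
        for r in spotter.mark_of(n,t)[:3]:
            z=dm(d,r['uv']) if 0<=r['uv'][0]<512 and 0<=r['uv'][1]<384 else 0
            print(t,round(r['confidence'],2),np.round(r['uv'],1),pt(n,r['uv'],T,z).round(3))
E
```

```text
pics
{'time': 0.0, 'q': array([ 6.45713872e+01,  5.01156446e+00,  1.00330072e+01,  9.50988622e+01,
       -1.02508655e-03,  9.00027429e+01]), 'qd': array([-0.08185643, -0.05332668, -0.04802238,  0.03772865, -0.01365638,
        0.04038361]), 'joint_efforts': array([-4.86899255e-03, -5.20392001e+01,  4.64801323e+01,  1.65352109e-02,
       -1.78786404e-04, -7.67221422e-06]), 'ee_pos': array([0.23606722, 0.49650445, 0.23056565]), 'tcp_rot': array([-1.79922581e+02,  1.02879195e-03,  1.54568646e+02]), 'wrist_force': array([ 8.01091519e-01, -2.91434060e-01,  7.99993419e-04]), 'torque': array([-0.01552263,  0.00956953, -0.00453343]), 'grasp_force': 0.0, 'opening': 0.08568988782384072}
scene [1.132 0.336 1.252] 42.70500418908823
easel 0.82 [244.9 229.5] [0.623 0.044 0.091]
easel 0.61 [386.4 252.6] [0.498 0.394 0.097]
clamp_grip 0.56 [191.6 191.1] [ 0.609 -0.131  0.121]
stand 0.86 [376.7 262.4] [0.522 0.384 0.07 ]
stand 0.79 [401.2 190.9] [0.248 0.361 0.023]
probe 0.7 [345.3 260.5] [0.561 0.31  0.075]
spot 0.65 [271.5 225.2] [0.569 0.095 0.077]
pencil_cup 0.88 [152.5 155.9] [ 0.539 -0.323  0
[... 637 characters left out ...]
.598 -0.135  0.106]
stand 0.92 [224.  170.3] [0.477 0.355 0.017]
stand 0.48 [158.9 180.9] [0.226 0.339 0.022]
probe 0.67 [222.6 153.2] [0.481 0.376 0.08 ]
probe 0.47 [244.6 165.9] [0.546 0.299 0.051]
spot 0.54 [263.8 186.2] [0.551 0.088 0.073]
spot 0.2 [381.7 278.1] [ 0.71  -0.376  0.019]
pencil_cup 0.97 [302.9 292.1] [ 0.493 -0.37   0.031]
glue_bottle 0.71 [305.8 209.4] [ 0.602 -0.137  0.105]
glue_bottle 0.7 [380.8 278.3] [ 0.71  -0.373  0.016]
finish_bottle 0.98 [284.9 168.4] [0.649 0.146 0.096]
tape_roll 0.74 [192.3 177.6] [0.347 0.321 0.024]
eraser 0.54 [207.9 196.2] [0.38  0.203 0.003]
screwdriver 0.88 [242.4 281.7] [ 0.373 -0.257  0.001]
offcut 0.77 [336.9 203.4] [ 0.71  -0.122  0.096]
```

```bash
python3 - <<'E'
import cv2
a=cv2.imread('pics/scene0.png');cv2.imwrite('pics/s_big.png',cv2.resize(a[100:370,60:440],(800,568),interpolation=cv2.INTER_CUBIC))
a=cv2.imread('pics/side0.png');cv2.imwrite('pics/d_big.png',cv2.resize(a[80:320,110:430],(800,600),interpolation=cv2.INTER_CUBIC))
E
```

```text
(no output)
```

View pics/s_big.png

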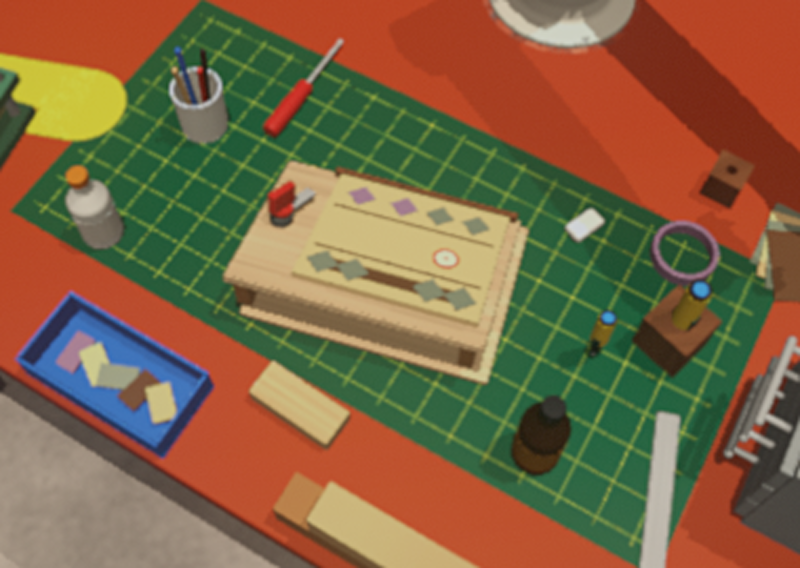

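View pics/d_big.png

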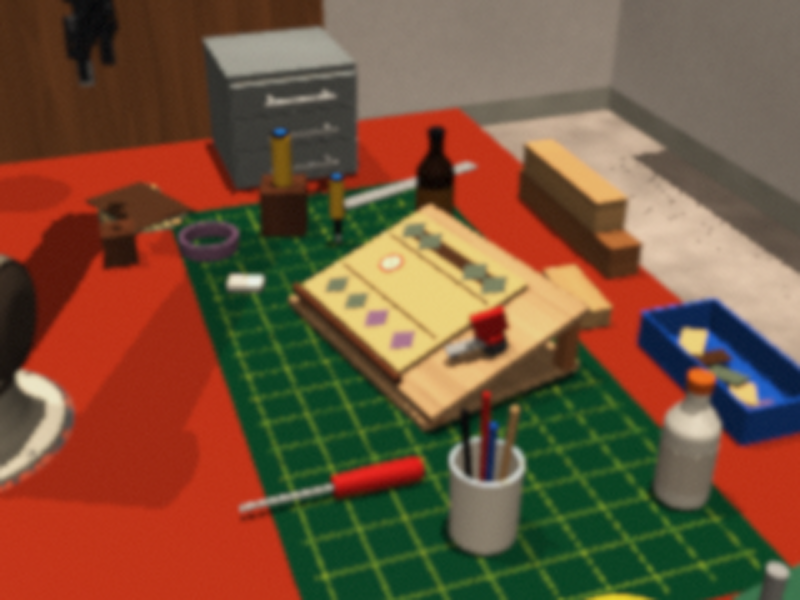

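The scene crop has two probe candidates. One is large, in the dark stand at full px (388,245). The other is small, standing alone at (345,260). There are two blocks: a large one at (383,262) and a small empty one at (405,185). The job needs the larger probe, in the larger stand. The clamp knob is at (195,193), its finger pointing towards the robot, and the ring is at (271,223).

```bash
python3 - <<'E'
from h import *
import cv2
def cloud(n):
    d=np.load(f'{n}_d.npy');T=T_wc(n);k,D=K(n)
    u,v=np.meshgrid(np.arange(512),np.arange(384));p=cv2.undistortPoints(np.stack([u,v],-1).reshape(-1,1,2).astype(float),k,D).reshape(384,512,2)
    c=np.dstack([p*d[...,None],d]);return c@T[:3,:3].T+T[:3,3]
im={n:cv2.imread(f'pics/{n}0.png') for n in('scene','side')}
reds={}
for n,knob,prb in [('scene',(193,193),(388,242)),('side',(305,210),(222,144))]:
    P=cloud(n);hsv=cv2.cvtColor(im[n],cv2.COLOR_BGR2HSV)
    m=(np.load(f'{n}_d.npy')>0)
    pan=m&(hsv[...,0]>18)&(hsv[...,0]<30)&(hsv[...,2]>140)&(P[...,2]>.04)&(P[...,2]<.13)&(P[...,0]>.4)&(P[...,0]<.75)&(abs(P[...,1]-.05)<.2)
    X=P[pan]
    for _ in range(5):
        c=X.mean(0);nn=np.linalg.svd(X-c,full_matrices=False)[2][2];nn*=np.sign(nn[2]);r=(X-c)@nn;X=X[abs(r)<max(.004,2*r.std())] if _<4 else X
    print(n,'plane',c.round(4),nn.round(4),'tilt',np.arccos(nn[2]).round(3),'yaw',np.arctan2(-nn[1],-nn[0]).round(3),'std',r.std().round(4),len(X))
    print('rect',cv2.minAreaRect(X[:,:2].astype(np.float32)*1000))
    red=m&((hsv[...,0]<8)|(hsv[...,0]>172))&(hsv[...,1]>150)
    yy,xx=np.mgrid[:384,:512]
    rk=red&(np.hypot(xx-knob[0],yy-knob[1])<16)&(P[...,2]>.05)
    print('knob px',xx[rk].mean().round(1),yy[rk].mean().round(1),rk.sum(),'P',P[rk].mean(0).round(4),'zmax',np.percentile(P[rk][:,2],[50,95]).round(3))
    t=P[rk];t=t[t[:,2]>np.percentile(t[:,2],50)]; print(' top',t.mean(0).round(4),cv2.minAreaRect(t[:,:2].astype(np.float32)*1000))
    yl=m&(hsv[...,0]>15)&(hsv[...,0]<32)&(hsv[...,1]>120)&(np.hypot(xx-prb[0],yy-prb[1])<22)&(P[...,2]>.08)
    bl=m&(hsv[...,0]>95)&(hsv[...,0]<125)&(hsv[...,1]>100)&(np.hypot(xx-prb[0],yy-prb[1])<35)&(P[...,2]>.1)
    for nm,q in(('yel',yl),('cap',bl)): print(nm,q.sum(),P[q].mean(0).round(4),np.percentile(P[q],[2,98],axis=0).round(3).tolist(),xx[q].mean().round(1),yy[q].mean().round(1))
E
```

```text
scene plane [0.5707 0.0364 0.0733] [-0.2933 -0.073   0.9532] tilt 0.307 yaw 0.244 std 0.0018 3664
rect ((573.5181884765625, 8.783843994140625), (195.92855834960938, 293.5335388183594), 13.410239219665527)
knob px 193.5 195.1 151 P [ 0.6104 -0.1255  0.1058] zmax [0.108 0.123]
 top [ 0.6083 -0.1281  0.1165] ((605.1400756835938, -128.16529846191406), (13.515806198120117, 39.5914192199707), 78.16104888916016)
yel 195 [0.4971 0.3878 0.1231] [[0.488, 0.374, 0.082], [0.502, 0.403, 0.161]] 386.8 246.9
cap 55 [0.4859 0.3884 0.1602] [[0.475, 0.379, 0.155], [0.495, 0.397, 0.165]] 392.4 237.3
side plane [0.5624 0.0264 0.0711] [-0.2968 -0.0723  0.9522] tilt 0.31 yaw 0.239 std 0.0016 2404
rect ((565.580322265625, 34.56617736816406), (194.06936645507812, 244.5128631591797), 13.30771255493164)
knob px 305.7 210.1 153 P [ 0.6022 -0.1349  0.1016] zmax [0.103 0.122]
 top [ 0.6009 -0.1346  0.113 ] ((600.0805053710938, -133.164794921875), (12.869400024414062, 37.06824493408203), 88.85523986816406)
yel 146 [0.482  0.3781 0.1187] [[0.469, 0.369, 0.082], [0.498, 0.39, 0.156]] 222.3 143.8
cap 28 [0.5122 0.3735 0.1358] [[0.475, 0.301, 0.106], [0.554, 0.541, 0.163]] 230.2 139.2
```

```bash
cat >> h.py <<'E'
YAW,TILT=0.236,0.31
RE=R.from_euler('z',YAW).as_matrix()@R.from_euler('y',-TILT).as_matrix()   # spot frame: x up slope,y,z normal
def tool_board(th):  # tool frame with z=-n, y=clamp y at angle th (clockwise)
    C=RE@R.from_euler('z',-th).as_matrix(); return np.column_stack([-C[:,0],C[:,1],-C[:,2]])
def delta(Rt,pt_):
    o=readout.get_obs();return R.from_matrix(Rt@rot(o).T).as_rotvec(degrees=True).round(2),((np.array(pt_)-o['ee_pos'])*1000).round(1)
E
python3 - <<'E'
from h import *
ci=imaging.camera_info('wrist');print(ci)
print(RE[:,2]); print(delta(tool_board(.3),[.56,-.14,.27]))
E
```

```text
{'vertical_fov': 70.31225499409261, 'cx': 251.13055277097544, 'cy': 191.62307321450294, 'k1': -0.05631729882632164, 'tool_from_camera': array([[-7.79353240e-04, -9.64383755e-01, -2.64505889e-01,
         6.74954064e-02],
       [ 9.99999660e-01, -6.79941427e-04, -4.67394160e-04,
        -4.55497670e-05],
       [ 2.70898824e-04, -2.64506163e-01,  9.64383957e-01,
        -1.42355988e-01],
       [ 0.00000000e+00,  0.00000000e+00,  0.00000000e+00,
         1.00000000e+00]])}
[-0.29660272 -0.0713274   0.95233357]
(array([  0.82, -17.85,  21.58]), array([ 323.9, -636.7,   38.7]))
```

```bash
python3 -m jog '[{"rotation":[0,0,0],"translation":[40,-15,20],"grip":85},{"rotation":[0,0,0],"translation":[80,-30,40],"grip":85},{"rotation":[0,0,0],"translation":[110,-45,60],"grip":85},{"rotation":[0,0,0],"translation":[140,-60,70],"grip":85},{"rotation":[0,0,0],"translation":[140,-60,70],"grip":85},{"rotation":[0,0,0],"translation":[140,-60,70],"grip":85}]'
cat > look.py <<'E'
from h import *
import sys
o=readout.get_obs();p,d=imaging.camera('wrist');T=T_wc('wrist',o);n=sys.argv[1]
cv2.imwrite(f'pics/{n}.png',p[:,:,::-1]);np.savez(f'{n}.npz',T=T,d=d,p=p)
print(o['time'],o['ee_pos'].round(4),o['tcp_rot'].round(2),o['q'].round(1),o['wrist_force'].round(2))
for t in sys.argv[2:]:
    for r in spotter.mark_of('wrist',t)[:3]:
        z=dm(d,np.clip(r['uv'],0,[511,383]));print(t,round(r['confidence'],2),np.round(r['uv'],1),pt('wrist',r['uv'],T,z).round(4))
E
python3 look.py w1 probe stand
python3 - <<'E'
from h import *
print(delta(tool_board(.3),[.56,-.14,.27]))
E
```

```text
time: 2.0
ee_pos: [0.3767, 0.4365, 0.3011]
tcp_rot: [-180.0, -0.0, 154.5]
wrist_force: [-0.9, 0.1, -0.1]
opening: 0.0847
grasp_force: 0.0
2.0 [0.3767 0.4365 0.3011] [-1.8000e+02 -1.0000e-02  1.5448e+02] [ 49.2  11.1  24.9 103.7   0.   74.7] [-0.9   0.05 -0.07]
probe 0.87 [225.3 290.9] [0.5388 0.313  0.0691]
probe 0.6 [252.2 246.2] [0.4709 0.3929 0.1025]
stand 0.76 [166.1  89.5] [0.2318 0.3767 0.0521]
stand 0.69 [255.7 229.3] [0.461  0.4033 0.0753]
(array([  0.87, -17.88,  21.53]), array([ 184.7, -577. ,  -30.8]))
```

View pics/w1.png

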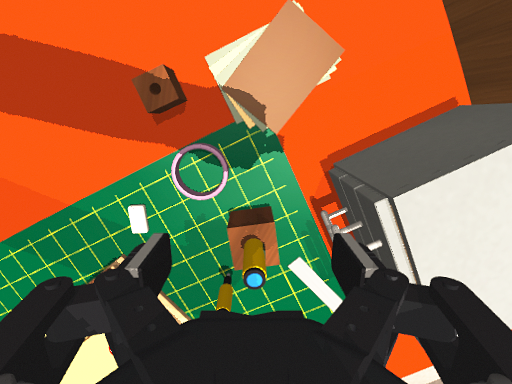

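The wrist view shows the large probe, with its cyan cap at px (256,280), standing in the large stand at (250,235). The small probe is beside it at (225,290), and the small empty block is at (160,90). Next I'll go and look at the clamp.

```bash
python3 -m jog '[{"rotation":[0.2,-4,5],"translation":[15,-45,0],"grip":85},{"rotation":[0.4,-8,10],"translation":[30,-90,-2],"grip":85},{"rotation":[0.6,-12,15],"translation":[45,-135,-5],"grip":85},{"rotation":[0.9,-18,21.5],"translation":[60,-180,-10],"grip":85},{"rotation":[0.9,-18,21.5],"translation":[75,-225,-15],"grip":85},{"rotation":[0.9,-18,21.5],"translation":[90,-270,-20],"grip":85},{"rotation":[0.9,-18,21.5],"translation":[105,-315,-25],"grip":85},{"rotation":[0.9,-18,21.5],"translation":[120,-360,-30],"grip":85},{"rotation":[0.9,-18,21.5],"translation":[132,-405,-30],"grip":85},{"rotation":[0.9,-18,21.5],"translation":[145,-450,-30],"grip":85},{"rotation":[0.9,-18,21.5],"translation":[160,-495,-30],"grip":85},{"rotation":[0.9,-18,21.5],"translation":[172,-540,-30],"grip":85},{"rotation":[0.9,-18,21.5],"translation":[185,-577,-30],"grip":85},{"rotation":[0.9,-18,21.5],"translation":[185,-577,-30],"grip":85},{"rotation":[0.9,-18,21.5],"translation":[185,-577,-30],"grip":85}]'
python3 look.py w2 clamp_grip spot
```

```text
time: 3.65
ee_pos: [0.561, -0.1401, 0.2705]
tcp_rot: [174.4, 17.0, 175.4]
wrist_force: [0.3, 0.1, 1.1]
opening: 0.085
grasp_force: 0.0
3.65 [ 0.561  -0.1401  0.2705] [174.42  16.98 175.38] [-18.7  -6.1   1.4  82.3   9.5 -13.6] [0.31 0.14 1.11]
clamp_grip 0.62 [245.9 168.3] [ 0.5955 -0.1334  0.1173]
spot 0.96 [417.1 112.2] [0.5601 0.0863 0.0749]
```

View pics/w2.png

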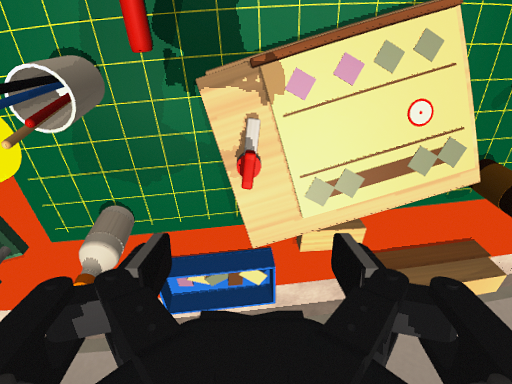

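The wrist view shows the red knob at (248,168), its steel finger at (252,135) pointing down-slope, and the ring at (420,112).

```bash
python3 - <<'E'
from h import *
z=np.load('w2.npz');T,d,p=z['T'],z['d'],z['p'];k,D=K('wrist')
u,v=np.meshgrid(np.arange(512),np.arange(384));q=cv2.undistortPoints(np.stack([u,v],-1).reshape(-1,1,2).astype(float),k,D).reshape(384,512,2)
P=np.dstack([q*d[...,None],d])@T[:3,:3].T+T[:3,3]
h=cv2.cvtColor(p,cv2.COLOR_RGB2HSV)
pan=(d>0)&(h[...,0]>20)&(h[...,0]<33)&(h[...,2]>180)&(h[...,1]>50)&(v<245)&(u>250)&(u<480)&(P[...,2]>.03)
X=P[pan]
for i in range(5):
    c=X.mean(0);n=np.linalg.svd(X-c,full_matrices=False)[2][2];n*=np.sign(n[2]);r=(X-c)@n;X=X[abs(r)<max(.003,2*r.std())]
print('plane',c.round(4),n.round(4),np.arccos(n[2]).round(3),'yaw',np.arctan2(-n[1],-n[0]).round(3),r.std().round(4),len(X))
E0=(X-c)@RE
print('rect in easel frame',cv2.minAreaRect(E0[:,:2].astype(np.float32)*1000))
red=(d>0)&((h[...,0]<8)|(h[...,0]>172))&(h[...,1]>150)
# spot
m=red&(np.hypot(u-420,v-112)<20); s=cv2.fitEllipse(np.argwhere(m)[:,::-1].astype(np.float32));print('spot ell',s,P[m].mean(0).round(4),'n-dist',((P[m]-c)@n).mean().round(4))
m=red&(np.hypot(u-248,v-168)<28);K_=P[m];hh=(K_-c)@n;print('knob height over panel pct',np.percentile(hh,[5,50,80,95,99]).round(4))
top=m.copy();top[m]=hh>np.percentile(hh,99)-.006
t=(P[top]-c)@RE;print(top.sum(),'top mean',P[top].mean(0).round(4));rc=cv2.minAreaRect(t[:,:2].astype(np.float32)*1000);print(rc)
ev=np.linalg.eigh(np.cov(t[:,:2].T))[1][:,1];ev*=-np.sign(ev[0]);print('finger dir',ev.round(3),'theta',np.arctan2(ev[1],-ev[0]).round(3))
E_c=(rc[0][0]/1000,rc[0][1]/1000);zt=np.percentile(t[:,2],50);print('bar top centre',(c+RE@np.array([*E_c,zt])).round(4),zt)
# metal finger: grey
g=(d>0)&(h[...,1]<40)&(h[...,2]>120)&(np.hypot(u-252,v-132)<20);gm=P[g].mean(0);print('finger',g.sum(),gm.round(4));dd=(gm-P[top].mean(0))@RE;print('theta finger',np.arctan2(dd[1],-dd[0]).round(3))
# cap triangulation
z1=np.load('w1.npz');h1=cv2.cvtColor(z1['p'],cv2.COLOR_RGB2HSV);m=(h1[...,0]>85)&(h1[...,0]<115)&(h1[...,1]>100)&(np.hypot(u-256,v-280)<16)
uv=[u[m].mean(),v[m].mean()];print('cap w1',uv,m.sum());rays=[ray('wrist',uv,z1['T'])]
for nme,c0 in(('scene',(392,237)),('side',(222,133))):
    hh=cv2.cvtColor(cv2.imread(f'pics/{nme}0.png'),cv2.COLOR_BGR2HSV);m=(hh[...,0]>90)&(hh[...,0]<125)&(hh[...,1]>90)&(np.hypot(u-c0[0],v-c0[1])<10)
    uv=[u[m].mean(),v[m].mean()];print(nme,uv,m.sum());rays.append(ray(nme,uv,T_wc(nme)))
print('cap',tri(rays),tri(rays[:2])[0],tri(rays[1:])[0])
E
```

```text
plane [0.5738 0.0187 0.0725] [-0.2767 -0.0827  0.9574] 0.293 yaw 0.29 0.0025 25050
rect in easel frame ((7.98101806640625, -22.233322143554688), (224.36862182617188, 320.51129150390625), 0.07624415308237076)
spot ell ((420.1722106933594, 112.02450561523438), (23.19447135925293, 26.405879974365234), 30.42012596130371) [0.56   0.0891 0.0752] n-dist 0.0006
knob height over panel pct [0.0172 0.0486 0.0497 0.0505 0.0509]
402 top mean [ 0.5978 -0.1307  0.1179]
((3.674978256225586, -151.0144805908203), (12.85732650756836, 41.74263000488281), 65.92756652832031)
finger dir [-0.909  0.417] theta 0.43
bar top centre [ 0.5986 -0.1307  0.1182] 0.046862510564017155
finger 360 [ 0.5729 -0.121   0.0718]
theta finger 0.411
cap w1 [np.float64(253.96410256410257), np.float64(279.3948717948718)] 195
scene [np.float64(392.4736842105263), np.float64(237.21052631578948)] 57
side [np.float64(221.5), np.float64(132.22222222222223)] 18
cap (array([0.48465344, 0.38873018, 0.16102329]), [np.float64(0.0003298011892367141), np.float64(0.0012644518573023044), np.float64(0.0012014678902013802)]) [0.48524125 0.3883394  0.15968671] [0.48480685 0.38894955 0.16105503]
```

```bash
python3 - <<'E'
from h import *
z=np.load('w2.npz')
rays=[ray('wrist',(245.9,168.3),z['T']),ray('scene',(191.6,191.1),T_wc('scene')),ray('side',(304.6,209.1),T_wc('side'))]
print('grip tri',tri(rays))
n=RE[:,2];g=np.array([.5986,-.1307,.118])-.012*n;print('grip',g)
for hgt in (.06,-.014): print(hgt,delta(tool_board(.42),g+hgt*n))
E
```

```text
grip tri (array([ 0.60090778, -0.1347139 ,  0.10583215]), [np.float64(0.0018627327548265083), np.float64(0.002807942366184157), np.float64(0.0021151644617965993)])
grip [ 0.60215923 -0.12984407  0.106572  ]
0.06 (array([ 1.93,  0.64, -6.58]), array([  23.4,    4.7, -107.8]))
-0.014 (array([ 1.93,  0.64, -6.58]), array([  45.4,   10. , -178.3]))
```

```bash
python3 -m jog '[{"rotation":[1.9,0.6,-6.6],"translation":[10,2,-45],"grip":55},{"rotation":[1.9,0.6,-6.6],"translation":[19,4,-85],"grip":55},{"rotation":[1.9,0.6,-6.6],"translation":[23,5,-108],"grip":55},{"rotation":[1.9,0.6,-6.6],"translation":[23,5,-108],"grip":55},{"rotation":[1.9,0.6,-6.6],"translation":[23,5,-108],"grip":55}]'
python3 look.py w3
python3 - <<'E'
from h import *
z=np.load('w3.npz');T,d,p=z['T'],z['d'],z['p'];k,D=K('wrist')
u,v=np.meshgrid(np.arange(512),np.arange(384));q=cv2.undistortPoints(np.stack([u,v],-1).reshape(-1,1,2).astype(float),k,D).reshape(384,512,2)
P=np.dstack([q*d[...,None],d])@T[:3,:3].T+T[:3,3];h=cv2.cvtColor(p,cv2.COLOR_RGB2HSV)
m=(d>0)&((h[...,0]<8)|(h[...,0]>172))&(h[...,1]>150)&(np.linalg.norm(P-[.598,-.13,.118],axis=-1)<.035)
t=P[m]@RE;zt=np.percentile(t[:,2],98);tt=t[t[:,2]>zt-.004];rc=cv2.minAreaRect(tt[:,:2].astype(np.float32)*1000);print(m.sum(),len(tt),rc)
c=RE@np.array([rc[0][0]/1000,rc[0][1]/1000,np.median(tt[:,2])]);print('top',c);ev=np.linalg.eigh(np.cov(tt[:,:2].T))[1][:,1];ev*=-np.sign(ev[0]);th=np.arctan2(ev[1],-ev[0]);print('theta',th)
print(delta(tool_board(th),c-.026*RE[:,2]))
E
```

```text
time: 4.3
ee_pos: [0.5842, -0.1343, 0.1644]
tcp_rot: [172.6, 16.2, 168.4]
wrist_force: [-0.5, 0.5, 1.0]
opening: 0.0548
grasp_force: 0.0
4.3 [ 0.5842 -0.1343  0.1644] [172.59  16.25 168.37] [-17.2  -4.9  -9.3  70.1   8.9  -5.4] [-0.51  0.46  1.  ]
1334 868 ((561.0013427734375, -266.9278259277344), (12.669384002685547, 41.588226318359375), 65.43014526367188)
top [ 0.59836809 -0.13064141  0.11814395]
theta 0.42215961661644896
(array([ 0.11,  0.17, -0.06]), array([ 21.4,   5.9, -72.1]))
```

View pics/w3.png

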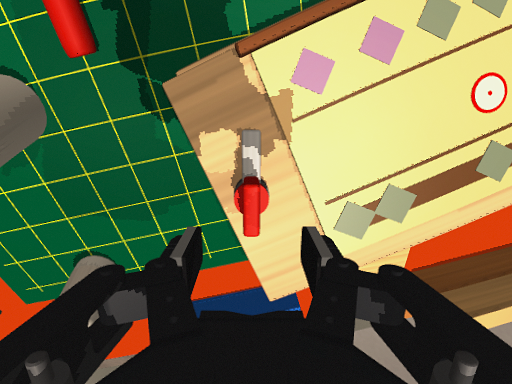

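The bar (252,205) lies midway between the fingers and lines up with them. Two measurements agree (θ 0.42, top at 0.598, -0.131, 0.118). I'll descend and grip.

```bash
python3 -m jog '[{"rotation":[0,0,0],"translation":[10,3,-34],"grip":50},{"rotation":[0,0,0],"translation":[16,4.5,-54],"grip":50},{"rotation":[0,0,0],"translation":[21.5,6,-72],"grip":50},{"rotation":[0,0,0],"translation":[21.5,6,-72],"grip":30},{"rotation":[0,0,0],"translation":[21.5,6,-72],"grip":0},{"rotation":[0,0,0],"translation":[21.5,6,-72],"grip":0},{"rotation":[0,0,0],"translation":[21.5,6,-72],"grip":0},{"rotation":[0,0,0],"translation":[21.5,6,-72],"grip":0},{"rotation":[0,0,0],"translation":[21.5,6,-72],"grip":0}]' 30
python3 - <<'E'
from h import *
o=readout.get_obs();print(o['q'].round(1),o['torque'],o['wrist_force'],o['opening'])
n=RE[:,2]
for a in(8,16,24,32,40,48,56,64,66,68): print(a,(-a*n).round(1))
E
```

```text
time: 5.25
ee_pos: [0.6065, -0.1293, 0.0939]
tcp_rot: [172.6, 16.4, 168.3]
wrist_force: [-3.8, 2.4, 6.3]
opening: 0.0125
grasp_force: 34.3
[-16.   -1.6 -14.   61.8   8.6  -4.2] [0.43486224 0.44126942 0.30025859] [-3.77071098  2.39950564  6.30743314] 0.012452816099887897
8 [ 2.4  0.6 -7.6]
16 [  4.7   1.1 -15.2]
24 [  7.1   1.7 -22.9]
32 [  9.5   2.3 -30.5]
40 [ 11.9   2.9 -38.1]
48 [ 14.2   3.4 -45.7]
56 [ 16.6   4.  -53.3]
64 [ 19.    4.6 -60.9]
66 [ 19.6   4.7 -62.9]
68 [ 20.2   4.9 -64.8]
```

```bash
python3 -m jog '[{"rotation":[1.8,0.4,-5.7],"translation":[0,0,0],"grip":0},{"rotation":[3.6,0.9,-11.4],"translation":[0,0,0],"grip":0},{"rotation":[5.3,1.3,-17.1],"translation":[0,0,0],"grip":0},{"rotation":[7.1,1.7,-22.9],"translation":[0,0,0],"grip":0},{"rotation":[9.5,2.3,-30.5],"translation":[0,0,0],"grip":0},{"rotation":[11.9,2.9,-38.1],"translation":[0,0,0],"grip":0},{"rotation":[14.2,3.4,-45.7],"translation":[0,0,0],"grip":0},{"rotation":[16.6,4,-53.3],"translation":[0,0,0],"grip":0},{"rotation":[18.4,4.4,-59],"translation":[0,0,0],"grip":0},{"rotation":[19,4.6,-60.9],"translation":[0,0,0],"grip":0},{"rotation":[19,4.6,-60.9],"translation":[0,0,0],"grip":0},{"rotation":[19,4.6,-60.9],"translation":[0,0,0],"grip":0}]'
python3 - <<'E'
from h import *
o=readout.get_obs();print(o['q'].round(1),o['torque'],o['wrist_force'],o['opening'],(o['torque']@RE))
print('th tool', [ (lambda y:np.arctan2(y[0],y[1]))(RE.T@rot(o)[:,1])])
E
```

```text
time: 6.45
ee_pos: [0.6069, -0.1288, 0.0941]
tcp_rot: [162.1, 0.6, 105.3]
wrist_force: [0.0, 5.5, 7.0]
opening: 0.0127
grasp_force: 34.1
[-16.   -1.5 -13.9  61.9   8.7  59.8] [0.85716541 0.12221475 0.22585493] [0.04684125 5.46148208 6.97090749] 0.012747805467708852 [ 0.88979277 -0.08159137 -0.04786562]
th tool [np.float64(1.5372684901416827)]
```

```bash
python3 -m jog '[{"rotation":[0.5,0.1,-1.4],"translation":[0,0,0],"grip":0},{"rotation":[0.9,0.2,-2.9],"translation":[0,0,0],"grip":0},{"rotation":[0.9,0.2,-2.9],"translation":[0,0,0],"grip":0},{"rotation":[0.9,0.2,-2.9],"translation":[0,0,0],"grip":0}]'
python3 - <<'E'
from h import *
o=readout.get_obs();print(o['wrist_force'],(o['torque']@RE))
print('th tool', [ (lambda y:np.arctan2(y[0],y[1]))(RE.T@rot(o)[:,1])])
E
```

```text
time: 6.85
ee_pos: [0.6069, -0.1288, 0.0941]
tcp_rot: [162.1, -0.3, 102.5]
wrist_force: [-0.4, 4.7, 6.0]
opening: 0.0124
grasp_force: 36.0
[-0.35481695  4.72276398  5.98332289] [ 0.89694231 -0.11735342  0.55105394]
th tool [np.float64(1.5893963736846137)]
```

```bash
cat > dd.py <<'E'
from h import *
print(delta(R.from_euler('xyz',[180,0,126],degrees=True).as_matrix(),[.485,.3885,.26]))
E
python3 -m jog '[{"rotation":[0.6,0.1,-2],"translation":[0,0,0],"grip":50},{"rotation":[0.6,0.1,-2],"translation":[0,0,0],"grip":50},{"rotation":[0.6,0.1,-2],"translation":[0,0,0],"grip":50},{"rotation":[0.6,0.1,-2],"translation":[-6,-1.5,19],"grip":50},{"rotation":[0.6,0.1,-2],"translation":[-15,-3.5,48],"grip":50},{"rotation":[0.6,0.1,-2],"translation":[-27,-6.5,86],"grip":50},{"rotation":[0.6,0.1,-2],"translation":[-36,-8.5,114],"grip":50},{"rotation":[0.6,0.1,-2],"translation":[-36,-8.5,114],"grip":50}]'
python3 look.py w4; python3 dd.py
python3 - <<'E'
from h import *
z=np.load('w4.npz');T,d,p=z['T'],z['d'],z['p'];k,D=K('wrist')
u,v=np.meshgrid(np.arange(512),np.arange(384));q=cv2.undistortPoints(np.stack([u,v],-1).reshape(-1,1,2).astype(float),k,D).reshape(384,512,2)
P=np.dstack([q*d[...,None],d])@T[:3,:3].T+T[:3,3];h=cv2.cvtColor(p,cv2.COLOR_RGB2HSV)
m=(d>0)&((h[...,0]<8)|(h[...,0]>172))&(h[...,1]>150)&(np.linalg.norm(P-[.598,-.13,.118],axis=-1)<.035)
t=P[m]@RE;zt=np.percentile(t[:,2],98);tt=t[t[:,2]>zt-.004];rc=cv2.minAreaRect(tt[:,:2].astype(np.float32)*1000);print(m.sum(),len(tt),rc)
ev=np.linalg.eigh(np.cov(tt[:,:2].T))[1][:,1];ev*=np.sign(ev[1]);print('theta',np.arctan2(ev[1],-ev[0]))
E
```

```text
time: 7.65
ee_pos: [0.5706, -0.1387, 0.211]
tcp_rot: [161.9, -0.7, 100.4]
wrist_force: [0.2, -0.6, -0.5]
opening: 0.0498
grasp_force: 0.0
7.65 [ 0.5706 -0.1387  0.211 ] [161.89  -0.74 100.41] [-18.1  -6.6  -5.8  75.1   9.2  62.9] [ 0.23 -0.57 -0.47]
(array([-7.89, 16.32, 25.51]), array([-85.3, 526.9,  51.8]))
886 583 ((561.7684326171875, -267.0504455566406), (41.0253791809082, 12.837278366088867), 89.88263702392578)
theta 1.5799030969209302
```

View pics/w4.png

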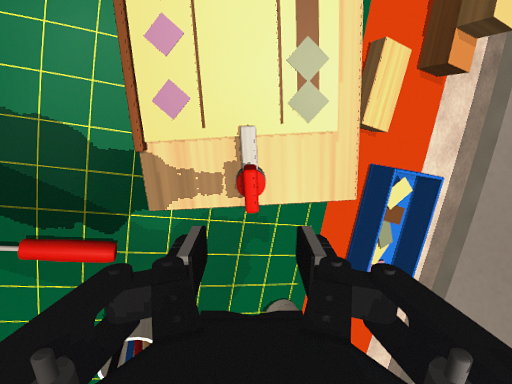

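The finger (248,140) now lies over the panel's edge, with θ ≈ 1.57, so the clamp is home. Next is the probe.

```bash
python3 -m jog '[{"rotation":[-2,4,6],"translation":[-8,40,30],"grip":50},{"rotation":[-4,8,12.5],"translation":[-15,85,50],"grip":50},{"rotation":[-6,12,19],"translation":[-22,132,52],"grip":50},{"rotation":[-7.9,16.3,25.5],"translation":[-30,180,52],"grip":50},{"rotation":[-7.9,16.3,25.5],"translation":[-37,228,52],"grip":50},{"rotation":[-7.9,16.3,25.5],"translation":[-45,276,52],"grip":50},{"rotation":[-7.9,16.3,25.5],"translation":[-52,324,52],"grip":50},{"rotation":[-7.9,16.3,25.5],"translation":[-60,372,52],"grip":50},{"rotation":[-7.9,16.3,25.5],"translation":[-68,420,52],"grip":50},{"rotation":[-7.9,16.3,25.5],"translation":[-76,468,52],"grip":50},{"rotation":[-7.9,16.3,25.5],"translation":[-85,510,52],"grip":50},{"rotation":[-7.9,16.3,25.5],"translation":[-85.5,527,52],"grip":50},{"rotation":[-7.9,16.3,25.5],"translation":[-85.5,527,52],"grip":50},{"rotation":[-7.9,16.3,25.5],"translation":[-85.5,527,52],"grip":50}]'
python3 look.py w5 probe; python3 - <<'E'
from h import *
z=np.load('w5.npz');T,d,p=z['T'],z['d'],z['p'];k,D=K('wrist')
u,v=np.meshgrid(np.arange(512),np.arange(384));q=cv2.undistortPoints(np.stack([u,v],-1).reshape(-1,1,2).astype(float),k,D).reshape(384,512,2)
P=np.dstack([q*d[...,None],d])@T[:3,:3].T+T[:3,3];h=cv2.cvtColor(p,cv2.COLOR_RGB2HSV)
m=(d>0)&(h[...,0]>85)&(h[...,0]<115)&(h[...,1]>90)&(np.linalg.norm(P[...,:2]-[.485,.3885],axis=-1)<.03)&(P[...,2]>.1)
uv=[u[m].mean(),v[m].mean()];X=P[m];zt=np.percentile(X[:,2],90);X=X[X[:,2]>zt-.003]
print('cap',m.sum(),uv,zt,X.mean(0),cv2.minEnclosingCircle(X[:,:2].astype(np.float32)*1000))
z1=np.load('w1.npz');print(tri([ray('wrist',uv,T),ray('wrist',(254,279.4),z1['T']),ray('scene',(392.5,237.2),T_wc('scene'))]))
m=(d>0)&(abs(P[...,2]-.075)<.004)&(np.linalg.norm(P[...,:2]-[.485,.3885],axis=-1)<.06);print('stand top',m.sum(),cv2.minAreaRect(P[m][:,:2].astype(np.float32)*1000))
E
```

```text
time: 9.1
ee_pos: [0.484, 0.3892, 0.256]
tcp_rot: [-179.7, -0.1, 126.0]
wrist_force: [-1.1, 0.2, -0.3]
opening: 0.0499
grasp_force: 0.0
9.1 [0.484  0.3892 0.256 ] [-1.7967e+02 -9.0000e-02  1.2600e+02] [38.8 16.3 25.9 99.9  0.1 92.7] [-1.11  0.2  -0.27]
probe 0.79 [250.7 173.7] [0.4746 0.3995 0.1363]
probe 0.78 [253.6 243.3] [0.5406 0.3142 0.0683]
cap 351 [np.float64(251.47293447293447), np.float64(198.3988603988604)] 0.16232673017044982 [0.48419517 0.38828559 0.16590496] ((477.64422607421875, 382.8284606933594), 18.67597770690918)
(array([0.48551133, 0.38745233, 0.16041929]), [np.float64(0.0019751565313906303), np.float64(0.0010221162086836173), np.float64(0.001104891998708815)])
stand top 2171 ((485.030517578125, 388.86651611328125), (70.26874542236328, 70.32816314697266), 72.65079498291016)
```

View pics/w5.png

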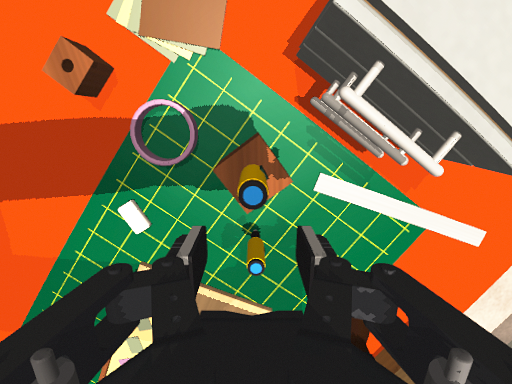

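The picture shows the large probe's cap (252,196) centred on the closing line, and the small probe (255,265) clear of both fingers. I'll descend and grip.

```bash
python3 -m jog '[{"rotation":[0,0,0],"translation":[1,-0.5,-45],"grip":55},{"rotation":[0,0,0],"translation":[1,-0.5,-85],"grip":55},{"rotation":[0,0,0],"translation":[1,-0.5,-120],"grip":55},{"rotation":[0,0,0],"translation":[1,-0.5,-140],"grip":55},{"rotation":[0,0,0],"translation":[1,-0.5,-150],"grip":55},{"rotation":[0,0,0],"translation":[1,-0.5,-150],"grip":55},{"rotation":[0,0,0],"translation":[1,-0.5,-150],"grip":35},{"rotation":[0,0,0],"translation":[1,-0.5,-150],"grip":15},{"rotation":[0,0,0],"translation":[1,-0.5,-150],"grip":15},{"rotation":[0,0,0],"translation":[1,-0.5,-150],"grip":15},{"rotation":[0,0,0],"translation":[1,-0.5,-150],"grip":15},{"rotation":[0,0,0],"translation":[1,-0.5,-150],"grip":15},{"rotation":[0,0,0],"translation":[1,-0.5,-150],"grip":15}]' 60
```

```text
time: 10.5
ee_pos: [0.4858, 0.389, 0.1092]
tcp_rot: [-179.9, -0.1, 125.9]
wrist_force: [-0.8, -3.3, 6.9]
opening: 0.0287
grasp_force: 58.8
```

```bash
python3 -m jog '[{"rotation":[0,0,0],"translation":[0,0,20],"grip":15},{"rotation":[0,0,0],"translation":[0,0,50],"grip":15},{"rotation":[0,0,0],"translation":[0,0,90],"grip":15},{"rotation":[0,0,0],"translation":[0,0,130],"grip":15},{"rotation":[0,0,0],"translation":[0,0,150],"grip":15},{"rotation":[0,0,0],"translation":[0,0,150],"grip":15},{"rotation":[0,0,0],"translation":[0,0,150],"grip":15}]'
python3 - <<'E'
from h import *
n=RE[:,2];o=readout.get_obs();print(o['wrist_force'],o['opening'])
s=np.array([.560,.0885,.075])
# tool yaw ~126 tilted so z=-n : minimal rotation
R0=rot(o);zc=R0[:,2];ax=np.cross(zc,-n);Rt=R.from_rotvec(ax/np.linalg.norm(ax)*np.arccos(zc@-n)).as_matrix()@R0
print(delta(Rt,s+(.0962+.04)*n), delta(Rt,s+.0962*n))
E
```

```text
time: 11.2
ee_pos: [0.4853, 0.3889, 0.2565]
tcp_rot: [-179.8, -0.1, 126.0]
wrist_force: [0.4, -1.1, -1.5]
opening: 0.0291
grasp_force: 59.7
[ 0.36416403 -1.06751659 -1.52186148] 0.02913314541841322
(array([ 4.190e+00, -1.752e+01, -1.000e-02]), array([  34.3, -310.1,  -51.8])) (array([ 4.190e+00, -1.752e+01, -1.000e-02]), array([  46.2, -307.2,  -89.9]))
```

```bash
python3 -m jog '[{"rotation":[0,0,0],"translation":[2,-30,0],"grip":15},{"rotation":[1,-4,0],"translation":[6,-75,0],"grip":15},{"rotation":[2,-8,0],"translation":[12,-120,0],"grip":15},{"rotation":[3,-12.5,0],"translation":[18,-165,0],"grip":15},{"rotation":[4.2,-17.5,0],"translation":[24,-210,0],"grip":15},{"rotation":[4.2,-17.5,0],"translation":[28,-255,-5],"grip":15},{"rotation":[4.2,-17.5,0],"translation":[32,-290,-25],"grip":15},{"rotation":[4.2,-17.5,0],"translation":[34,-308,-42],"grip":15},{"rotation":[4.2,-17.5,0],"translation":[34.5,-310,-52],"grip":15},{"rotation":[4.2,-17.5,0],"translation":[34.5,-310,-52],"grip":15},{"rotation":[4.2,-17.5,0],"translation":[34.5,-310,-52],"grip":15},{"rotation":[4.2,-17.5,0],"translation":[34.5,-310,-52],"grip":15}]'
python3 look.py w6 probe_tip spot; python3 - <<'E'
from h import *
o=readout.get_obs();print('tilt err deg',np.degrees(np.arccos(-rot(o)[:,2]@RE[:,2])))
for n in('scene','side'):
    p,d=imaging.camera(n);cv2.imwrite(f'pics/{n}1.png',p[:,:,::-1])
    for t in('probe_tip','probe','spot'):
        print(n,t,[(round(r['confidence'],2),np.round(r['uv'],1).tolist()) for r in spotter.mark_of(n,t)[:2]])
    tip=o['ee_pos']+rot(o)[:,2]*.0962;print('pred tip px',proj(n,tip,T_wc(n)),'spot',proj(n,[.56,.0885,.075],T_wc(n)))
w=cv2.imread('pics/w6.png');a=cv2.imread('pics/scene1.png');b=cv2.imread('pics/side1.png')
out=np.vstack([np.hstack([cv2.resize(a[170:270,220:320],(400,400)),cv2.resize(b[130:230,215:315],(400,400))])])
cv2.imwrite('pics/c1.png',out)
E
```

```text
time: 12.4
ee_pos: [0.5198, 0.0798, 0.2058]
tcp_rot: [163.5, 6.7, 125.1]
wrist_force: [0.1, 0.1, -2.1]
opening: 0.0286
grasp_force: 60.3
12.4 [0.5198 0.0798 0.2058] [163.47   6.67 125.06] [  7.7 -16.9 -15.1  74.1   1.8  62. ] [ 0.09  0.15 -2.06]
probe_tip 0.58 [331.4  11.2] [0.5475 0.3048 0.0055]
spot 0.68 [247.9 181.2] [0.5561 0.0891 0.0747]
tilt err deg 0.051522421281279714
scene probe_tip []
scene probe [(0.73, [276.5, 194.0]), (0.66, [377.4, 263.7])]
scene spot [(0.73, [276.7, 192.7]), (0.71, [193.1, 193.3])]
pred tip px [[273.08406485 211.22755319]] spot [[270.90645236 221.82232131]]
side probe_tip []
side probe [(0.67, [258.1, 159.5]), (0.62, [247.0, 166.5])]
side spot [(0.52, [267.0, 186.6])]
pred tip px [[263.32001457 175.53331976]] spot [[266.4023613  185.10966427]]
```

View pics/c1.png

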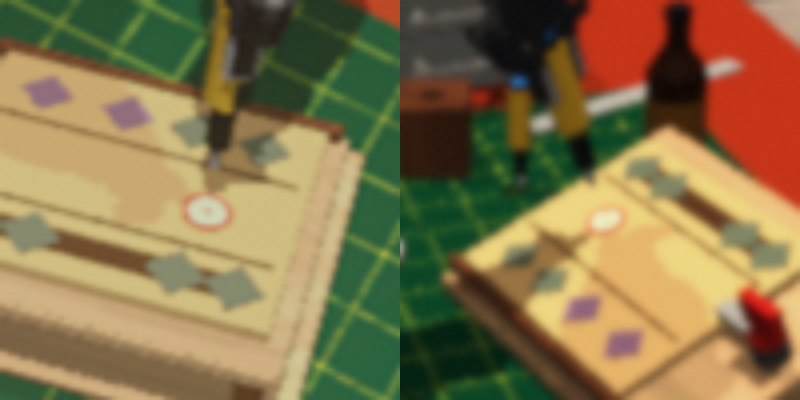

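View pics/w6.png

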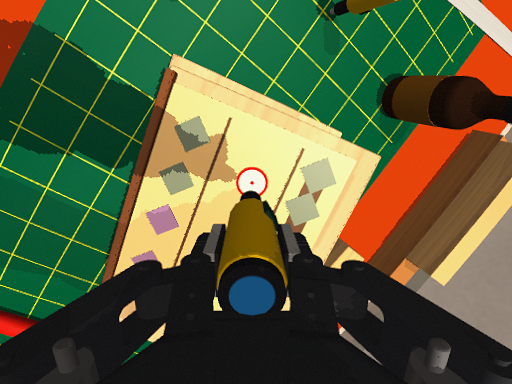

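The crops show the tip just short of and above the ring. In scene it is at (273,211), matching the prediction, and in wrist view the nose (251,195) points at the red dot (251,183). I'll refine the ring centre and then descend.

```bash
cat > st.py <<'E'
from h import *
S=np.array([.560,.0888,.075]);n=RE[:,2]
def state():
    F=[];o=readout.get_obs();tip=o['ee_pos']+rot(o)[:,2]*.0962;e=(tip-S)@RE
    print('t',o['time'],'tip rel spot mm',(e*1000).round(1),'F',o['wrist_force'].round(2),'Fn',(o['wrist_force']@n).round(2),'tilt',np.degrees(np.arccos(np.clip(-rot(o)[:,2]@n,-1,1))).round(2))
if __name__=='__main__': state()
E
python3 - <<'E'
from st import *
u,v=np.meshgrid(np.arange(512),np.arange(384))
for w,c in(('w2',(420,112)),('w3',(489,93)),('w6',(251,183))):
    z=np.load(w+'.npz');h=cv2.cvtColor(z['p'],cv2.COLOR_RGB2HSV);m=((h[...,0]<8)|(h[...,0]>172))&(h[...,1]>120)&(np.hypot(u-c[0],v-c[1])<24)
    e=np.argwhere(m)[:,::-1].astype(np.float32);el=cv2.minEnclosingCircle(e);ce=el[0];C,V=ray('wrist',ce,z['T']);t=((S-C)@n)/(V@n);X=C+t*V
    Pd=[pt('wrist',q,z['T'],dm(z['d'],q)) for q in e];print(w,m.sum(),np.round(ce,1),el[1],X.round(4),'depth h',np.median((np.array(Pd)-S)@n).round(4))
state();print((1000*n).round(0))
E
```

```text
w2 162 [420.7 112.3] 14.013639450073242 [0.5604 0.091  0.0753] depth h 0.0001
w3 349 [488.8  92.4] 20.671350479125977 [0.56   0.0901 0.0751] depth h 0.0001
w6 194 [251.3 182.1] 15.892709732055664 [0.5598 0.0903 0.075 ] depth h 0.0002
t 12.95 tip rel spot mm [ 0.2 -0.4 40.6] F [ 0.32 -0.32 -2.  ] Fn -1.97 tilt 0.01
[-297.  -71.  952.]
```

```bash
python3 -m jog '[{"rotation":[0,0,0],"translation":[3,3,-11],"grip":15},{"rotation":[0,0,0],"translation":[6,3.7,-21],"grip":15},{"rotation":[0,0,0],"translation":[9,4.2,-30],"grip":15},{"rotation":[0,0,0],"translation":[10.7,4.5,-36],"grip":15},{"rotation":[0,0,0],"translation":[10.7,4.5,-36],"grip":15},{"rotation":[0,0,0],"translation":[10.7,4.5,-36],"grip":15},{"rotation":[0,0,0],"translation":[10.7,4.5,-36],"grip":15}]'; python3 st.py
python3 -m jog '[{"rotation":[0,0,0],"translation":[0.6,0.15,-2],"grip":15},{"rotation":[0,0,0],"translation":[1.2,0.3,-3.8],"grip":15},{"rotation":[0,0,0],"translation":[1.8,0.4,-5.7],"grip":15},{"rotation":[0,0,0],"translation":[1.8,0.4,-5.7],"grip":15},{"rotation":[0,0,0],"translation":[1.8,0.4,-5.7],"grip":15},{"rotation":[0,0,0],"translation":[1.8,0.4,-5.7],"grip":15}]';python3 st.py
```

```text
time: 13.65
ee_pos: [0.5305, 0.0832, 0.1698]
tcp_rot: [163.5, 6.7, 125.0]
wrist_force: [0.5, 0.1, -1.3]
opening: 0.0288
grasp_force: 60.3
t 13.65 tip rel spot mm [0.5 1.5 3.2] F [ 0.48  0.09 -1.26] Fn -1.35 tilt 0.04
time: 14.25
ee_pos: [0.5323, 0.0836, 0.1639]
tcp_rot: [163.5, 6.7, 125.0]
wrist_force: [0.1, 1.1, -0.1]
opening: 0.0287
grasp_force: 60.3
t 14.25 tip rel spot mm [ 0.4  1.5 -3. ] F [ 0.12  1.12 -0.13] Fn -0.24 tilt 0.03
```

```bash
cat > avg.py <<'E'
from st import *
F=[]
for i in range(6):
    imaging.camera('side');F.append(readout.get_obs()['wrist_force']@n)
print('Fn avg',np.mean(F).round(2),np.std(F).round(2));state()
E
python3 avg.py
python3 -m jog '[{"rotation":[0,0,0],"translation":[0.6,0.15,-2],"grip":15},{"rotation":[0,0,0],"translation":[1.2,0.3,-3.8],"grip":15},{"rotation":[0,0,0],"translation":[1.5,0.35,-4.8],"grip":15},{"rotation":[0,0,0],"translation":[1.5,0.35,-4.8],"grip":15},{"rotation":[0,0,0],"translation":[1.5,0.35,-4.8],"grip":15}]';python3 avg.py
```

```text
Fn avg -0.21 0.56
t 14.55 tip rel spot mm [ 0.2  1.5 -3.1] F [ 0.94  0.37 -0.92] Fn -1.18 tilt 0.02
time: 15.05
ee_pos: [0.5337, 0.084, 0.1589]
tcp_rot: [163.5, 6.7, 125.0]
wrist_force: [-0.1, 0.5, 0.9]
opening: 0.0288
grasp_force: 60.6
Fn avg 1.52 0.54
t 15.35 tip rel spot mm [ 0.1  1.5 -8.2] F [ 0.62 -0.43  0.96] Fn 0.76 tilt 0.02
```

```bash
python3 look.py w7; python3 - <<'E'
from h import *
a=imaging.camera('scene')[0][:,:,::-1];b=imaging.camera('side')[0][:,:,::-1];w=cv2.imread('pics/w7.png')
f=lambda i:cv2.resize(np.ascontiguousarray(i),(400,300),interpolation=cv2.INTER_CUBIC)
cv2.imwrite('pics/c2.png',np.vstack([np.hstack([f(a[185:260,220:320]),f(b[150:225,220:320])]),np.hstack([f(w[120:270,150:350]),f(b[150:255,190:330])])]))
E
```

```text
15.35 [0.5337 0.084  0.1589] [163.5    6.67 124.98] [  8.1 -15.2 -18.9  68.6   1.7  62.4] [ 0.62 -0.43  0.96]
```

View pics/c2.png

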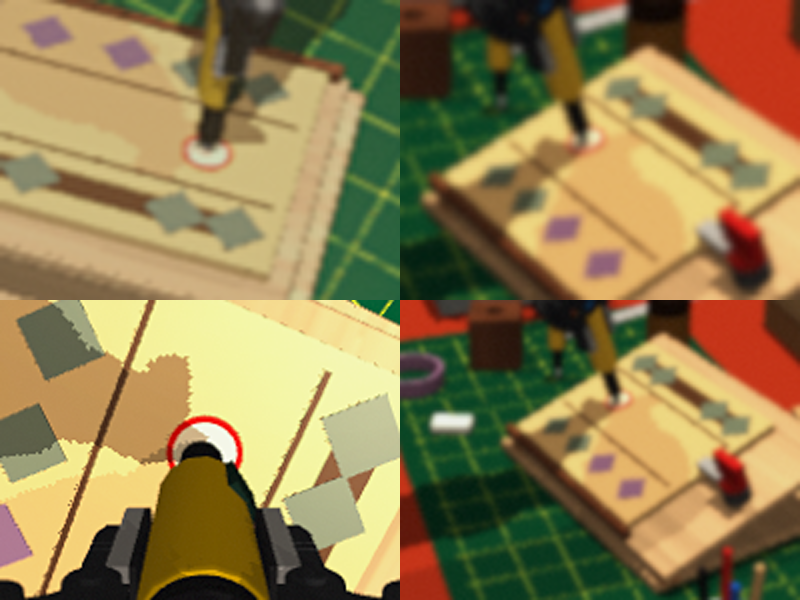

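The tip stands inside the ring in all three views, for example at side crop (582,146) against the ring centred at (588,140). The clamp finger is still over the panel and the press is about 3.2 N. Handing in.

```bash
python3 -c "
from workcell import bot
print(bot.job_done())"
```

```text
the job is handed in; nothing more can be done
None
```

I handed the job in at about 15 s with the clamp home and the probe held square inside the red ring, pressed about half-way in (about 3.2 N, roughly 7–8 mm by force and position); the hand-in call gave no verdict.

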